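# Scan the green repair ticket

## Robot

A 6-joint arm with a two-finger parallel gripper is mounted at the origin on the work surface. World frame = base frame: x ahead of the robot, y to its left, z up, the work surface at z = 0. Lengths are in mm, angles in rad, forces in N, time in s.
With the tool pointing down it reaches from about 350 to 875 mm from the base axis. Payload 4.2 kg.
Tool frame: the origin (TCP) lies on the centre line of the jaws, within the pads' length; the fingertips stand 14 mm ahead of it and the grasp point (between the pads) lies 5 mm behind it (tcp_to_tips is the distance from the TCP to the fingertips, in mm); z points along the fingers, y is the direction in which the jaws open and shut (so a half turn about z gives the same grasp; the last joint's range is limited). The gripper opens to 85 mm and grips with 20 to 120 N. Pads are 22 mm wide; open, the fingers measure 114 mm over their backs; the gripper's body (76 mm by 85 mm) begins 54 mm behind the grasp point. The pads swing forward as they close: fully open they stand 13 mm farther back than shut.
Start: joints at [1.54, 0.385, 0.008, 0, -1.194, -0.259], TCP at [178.568, 598.926, 219.412] pointing down, gripper open.
Joint ranges: [-3.14, 3.14], [-1.21, 2.06], [-1.07, 1.41], [-3.16, 2.05], [-2.99, -0.16], [-3.1, 3.1]. Speed limits (rad/s): [2.79, 2.79, 3.14, 3.14, 3.14, 3.14].

## Interface

Orientations are given as a unit quaternion [x, y, z, w].
In Python, from bench import read_state, get_image, job_done, tcp_to_tips gives the robot as it stands. The module is installed in compiled form; this text tells all that it offers.
- The arm moves only by the tool play_rows, never from a script. Its argument "targets" is a list of rows, each an object of numbers: "gripper": the gripper's target within -1 to 1 (shut at 1, half-way at 0, fully open at -1); "tx", "ty", "tz": the shift along the tool's x, y, z scaled (see below); "spin": the turn about the tool's z scaled (see below). A call has 1 to 12 rows; each row is the pose to reach, as a shift and turn from the pose commanded when the call began, along the tool's axes at that moment; what a row does not reach only later rows make up. The controller multiplies each number of a shift by 0.25 m and each number of a turn by pi/4 rad. A row lasts 1/8 s, in which the tool goes at most 62.5 mm and 10.7 degrees, less where a joint would pass 70% of its speed; a pose out of reach is approached as far as the arm can. A call with a number of a shift or a turn outside -1 to 1 is refused whole. A call with a gripper value outside its range is refused whole. The fingers move at their own pace and stop on an object; the grip force is fixed at half the most. Time passes only in rows, so rows that repeat a pose let the fingers close. It gives the time, the measured TCP pose, the force and the opening at its end, in the units of the state.
- read_state(): the state, without advancing time (a new reading comes with each control period).
- get_image(name): name is "scene" or "top" or "wrist"; returns a dict with "frame" (400x640x3 uint8, red, green, blue), "depth" (400x640 float32, mm along the optical axis (not along the pixel's ray), 0 where there is no reading), "mtx" (3x3 intrinsics, pixels), "world_to_cam" (4x4, takes a point from world to camera coordinates). Camera axes: x right, y up, looking along -z (the intrinsics and any distortion apply to the point x, -y, -z); pixel columns grow to the right and rows downward; lengths in mm; the calibration is good to about 2 mm. A picture is of the moment at which its call begins.
- job_done(): hands the job in, once; it reports no verdict.
The state is a dict: "clock": time; "joints": joint angles; "joint_vel": joint speeds; "joint_efforts": joint torques, N m; "position": TCP position; "ee_rot": TCP orientation; "contact_force": force on the tool from outside, world axes, zero at the start; "wrist_torque": the same for the moment, N m; "gripper_width": finger opening in mm.
Only numpy, scipy, OpenCV 4.12 (cv2) and the standard library are available. Lean on these libraries where they do the work, as an engineer would, in place of code of your own. Each camera call takes 0.05 s, during which the arm holds its last target.

## Task

Take the yellow scanner out of its charging cradle and scan the green ticket in the ticket rack: with its window about 6 cm from the card, aimed squarely at the card's middle, hold it still for a good second. Afterwards lay it down on the rubber mat, right side up and lengthwise, and let go. Do not drop it, and leave everything else on the bench where it is.

Things in the scene. Friction and masses are not known exactly. Their poses are not given: they have to be found in the camera images.
- scanner: loose yellow scanner, a bar 190 mm long (x, nose at +), 34 wide (y), 36 high (z), 0.18 kg. Origin: centre of the underside at mid-length. Tail half with black rubber panels is a little heavier. Flat parallel sides from x = -95 to +65 mm; ahead of that the nose's underside is bevelled at 45 degrees and holds the window. Starts level in the cradle: frame parallel to it, origin 20 mm above its origin (within 3 mm)
- beam: red-lit centre of the scanner's window, fixed to the scanner at x = +80, y = 0, z = +15 mm of its frame. z axis: the aiming line out of the window, forward (scanner's +x) and down at 45 degrees when the scanner is level
- cradle: fixed charging cradle, open on top; origin on the bench under the scanner's middle, x to its nose. Floor 20 mm high. Tail lies between cheeks 68 mm above the bench (x = -113 to +15 mm, inner faces at y = +-22, 8 thick), too close for fingers; end wall behind the tail. Ahead of x = +15 the nose half is free, over a tongue 22 mm wide, 20 high, reaching x = +70
- mat: fixed black rubber mat, 260 mm (x) by 130 mm (y), 4 mm thick; origin centre of its underside on the bench. Beyond the mat and the cradle, at the back left and right, stand a fixed grey eyelet machine (lever up to 380 mm high) and a fixed clear bin of eyelets (70 mm high), either way round
- rack: fixed plywood ticket rack, 180 mm deep (x), 182 wide (y), 120 high; origin centre of its underside. Three lanes along x, open on top and at the -x end (front), centred at y = -59, 0, +59 mm, each 54 mm wide inside; floor 6 mm; walls 5 mm thick, 120 mm high, over the whole depth, and a back wall at +x. A ticket stands near the far end of each lane
- ticket_green_face: ticket to scan: white card with black bars on a green plate 52 x 46 mm, 4 thick, facing the lane's open front and upward at 45 degrees. Origin: middle of the card's face, 45 mm above the bench, 55 mm behind the rack's middle, on the lane's centre line. z: straight out of the face (to the front and up); y: as the rack's y. Which lane varies
- ticket_blue_face: the same in blue in another lane: not wanted
- ticket_red_face: the same in red in another lane: not wanted
- last: bystander: loose white plastic shoe last, 180 mm long along its x, 58 mm wide, 93 mm high; origin centre of the underside
- hammer: bystander: loose hammer lying on the bench, orange handle along x with the steel head at +x, 230 mm long, head 95 mm across, 28 mm high; origin at bench height about mid-length
- punch: bystander: loose rotary punch pliers with red handles lying flat, 195 mm long along x (head at +x), up to 85 mm wide, 26 mm high; origin at bench height near mid-length
- tin: bystander: loose red round polish tin, 80 mm diameter, 30 mm high; origin centre of the underside
- bottle: bystander: loose blue bottle, 52 mm diameter, 150 mm tall, standing; origin centre of the underside
Mind the look-alikes: they are no part of the job. What is meant by the scanner is not pink, and is the larger of those in its own colour.

How it is judged (in metres and radians):
On the way:
1. the scanner is held still for 1 s with its window 40 to 80 mm from the green ticket, the aiming line within 12 mm of the card's middle across and along, and square to the card within 0.2 rad (x of ticket_green_face in the frame of beam between -0.012 and 0.012 m and y of ticket_green_face in the frame of beam between -0.012 and 0.012 m and z of ticket_green_face in the frame of beam between 0.04 and 0.08 m and angle between the z axis of beam and the z axis of ticket_green_face, either way round below 0.2 rad and z of beam in the frame of ticket_green_face above 0.03 m and linear speed of scanner below 0.02 m/s and angular speed of scanner below 0.15 rad/s), for 1 s.
At the end, for the whole second after the job is handed in: the scanner lies at rest on the mat, released, underside down (tilt under 0.1 rad), lengthwise along the mat within 0.3 rad with the nose either way, its middle within 40 mm of the mat's middle along the mat and 45 mm across (x of scanner in the frame of mat between -0.04 and 0.04 m and y of scanner in the frame of mat between -0.045 and 0.045 m and z of scanner in the frame of mat below 0.009 m and angle between scanner's own z axis and vertical below 0.1 rad and angle between the x axis of scanner and the x axis of mat, either way round below 0.3 rad and linear speed of scanner below 0.02 m/s and contact force between scanner and the fingers below 0.05 N and contact force between scanner and mat above 0.5 N); the robot touches nothing.
It fails at once if a bystander is shoved by more than 25 mm (distance of any of last, hammer, punch, tin, bottle from where it was at the start of the episode above 0.025 m).
It fails at once if a bystander is tipped over (angle between any of last, hammer, punch, tin, bottle's own z axis and vertical above 0.5 rad).
It fails at once if the scanner is dropped or thrown: it moves faster than 0.45 m/s with no finger on it (contact force between scanner and the fingers below 0.05 N and linear speed of scanner above 0.45 m/s).
It also fails if it takes over 72 s, if anything falls off the work surface, if the arm or the gripper's body presses on something with over 40 N, if the wrist force passes 120 N, or if a joint passes its speed limit or range.

## Working session

There is one attempt and no reset: what is moved stays moved. The work goes in short steps, Python scripts to look and compute and a tool call to move; the robot and the scene stay as the last step left them, time stands still between calls to the robot, and variables do not carry over. Pictures are saved under pics/ and viewed, and the job is handed in when it is done.

Besides the shell and the picture viewer there is one more tool, called as name(argument=value, ...), one argument or row to a line, values as JSON. play_rows: Moves the arm, as the interface text tells. Its arguments: {"type":"object","properties":{"targets":{"type":"array","items":{"type":"object","properties":{"gripper":{"type":"number"},"tx":{"type":"number","minimum":-1,"maximum":1},"ty":{"type":"number","minimum":-1,"maximum":1},"tz":{"type":"number","minimum":-1,"maximum":1},"spin":{"type":"number","minimum":-1,"maximum":1}}}}},"required":["targets"]}

```bash
mkdir -p pics; cat > h.py <<'E'
import numpy as np, cv2
from bench import read_state, get_image, job_done, tcp_to_tips
def save(n,im): cv2.imwrite('pics/'+n+'.png', cv2.cvtColor(im,cv2.COLOR_RGB2BGR))
def ray(im,u,v):
    K=im['mtx'];T=im['world_to_cam'];R=T[:3,:3];t=T[:3,3]
    d=np.array([(u-K[0,2])/K[0,0],-(v-K[1,2])/K[1,1],-1.])
    return -R.T@t, R.T@d
def onplane(im,u,v,z):
    c,d=ray(im,u,v); return c+d*(z-c[2])/d[2]
def pix(im,p):
    T=im['world_to_cam'];q=T[:3,:3]@np.array(p,float)+T[:3,3];K=im['mtx']
    return K[0,0]*q[0]/-q[2]+K[0,2], K[1,1]*q[1]/q[2]+K[1,2]
def bydepth(im,u,v):
    c,d=ray(im,u,v); return c+d*im['depth'][int(round(v)),int(round(u))]
def cloud(im):
    K=im['mtx'];T=im['world_to_cam'];v,u=np.mgrid[:400,:640];D=im['depth']
    P=np.stack([(u-K[0,2])/K[0,0]*D,-(v-K[1,2])/K[1,1]*D,-D],-1)
    return (P-T[:3,3])@T[:3,:3]
E
python3 - <<'E'
from h import *
print(read_state(), tcp_to_tips)
for n in ['scene','top','wrist']:
    im=get_image(n); save(n+'0',im['frame']); print(n,im['mtx'],im['world_to_cam'].round(3))
E
```

```text
{'clock': 0.0, 'joints': array([ 1.53958435e+00,  3.85557512e-01,  6.62972725e-03, -4.92537641e-04,
       -1.19399785e+00, -2.58620291e-01]), 'joint_vel': array([-6.82605327e-04, -9.39922921e-04, -1.03874220e-04, -1.07838394e-03,
        7.06315145e-06, -2.35463551e-04]), 'joint_efforts': array([-1.18532738e-03, -3.92288160e+01,  1.88399327e+01,  4.18620184e+00,
       -4.65793230e-03,  2.42641043e-06]), 'position': array([178.41801253, 598.35870197, 218.32351921]), 'ee_rot': array([ 9.89504309e-01, -1.44499261e-01, -1.06623006e-04,  1.08374810e-03]), 'contact_force': array([-0.46584784, -0.50418829, -0.19210865]), 'wrist_torque': array([-0.036769  , -0.02263033,  0.00648302]), 'gripper_width': 85.27926363803304} 14.0
scene [[434.37530834   0.         325.22610363]
 [  0.         434.37530834 192.8497669 ]
 [  0.           0.           1.        ]] [[-2.560000e-01  9.670000e-01 -1.100000e-02  1.270320e+02]
 [-8.050000e-01 -2.070000e-01  5.570000e-01  3.614200e+02]
 [ 5.360000e-01  1.520000e-01  8.310000e-01 -1.765024e+03]
 [ 0.000000e+00  0.000000e+00  0.000000e+00  1.000000e+00]]
top [[376.87018801   0.         315.94220151]
 [  0.         376.87018801 197.78132538]
 [  0.           0.           1.        ]] [[ 1.200000e-02 -1.000000e+00 -2.000000e-03 -1.885800e+01]
 [ 9.950000e-01  1.100000e-02  9.500000e-02 -5.063420e+02]
 [-9.500000e-02 -3.000000e-03  9.960000e-01 -1.210141e+03]
 [ 0.000000e+00  0.000000e+00  0.000000e+00  1.000000e+00]]
wrist [[348.46341902   0.         320.01695938]
 [  0.         348.46341902 196.15113072]
 [  0.           0.           1.        ]] [[-2.88000e-01 -9.58000e-01  4.00000e-03  6.24273e+02]
 [ 9.16000e-01 -2.77000e-01 -2.91000e-01  3.91380e+01]
 [ 2.79000e-01 -8.00000e-02  9.57000e-01 -3.79795e+02]
 [ 0.00000e+00  0.00000e+00  0.00000e+00  1.00000e+00]]
```

View pics/scene0.png

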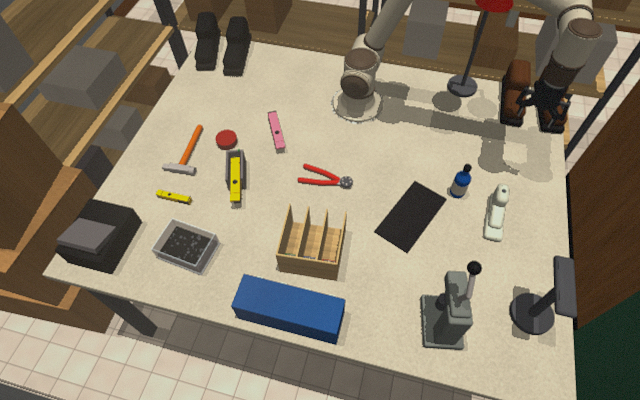

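View pics/top0.png

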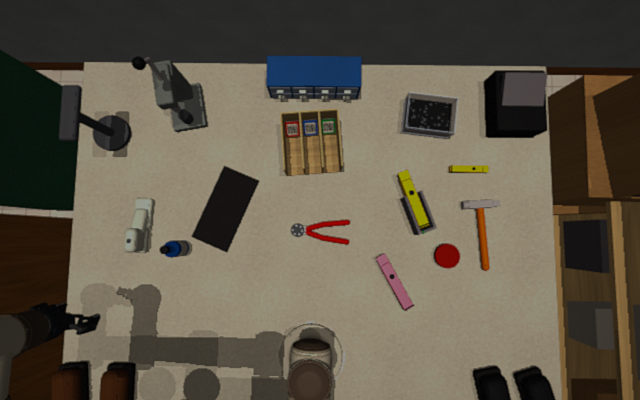

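View pics/wrist0.png

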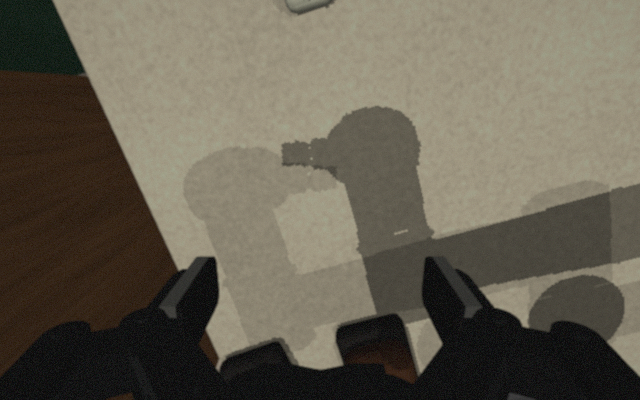

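The candidates in the top view are the large yellow bar in the cradle at (413,200), a small yellow bar at (468,169) and a pink bar at (394,281). I choose (413,200): it is the larger yellow one and it sits in the cradle. Next I'll crop in to check that and measure.

```bash
cat > m.py <<'E'
from h import *
def rect(P):
    (c,s,a)=cv2.minAreaRect(P[:,:2].astype(np.float32)); 
    b=cv2.boxPoints((c,s,a)); e=[b[1]-b[0],b[2]-b[1]]; l=max(e,key=np.linalg.norm)
    return np.round(c,1),np.round(sorted(s),1),round(float(np.degrees(np.arctan2(l[1],l[0]))),2)
def proc(name):
    im=get_image(name); f=im['frame']; hsv=cv2.cvtColor(f,cv2.COLOR_RGB2HSV); C=cloud(im)
    def obj(m,label,zpl=None,minA=60):
        n,l,st,ce=cv2.connectedComponentsWithStats(m.astype(np.uint8))
        for i in range(1,n):
            if st[i,4]<minA: continue
            P=C[l==i]; vs,us=np.nonzero(l==i); z=np.median(P[:,2])
            out=rect(P)
            print(name,label,'px',ce[i].round(),st[i,4],'z5/50/95',np.percentile(P[:,2],[5,50,95]).round(1),out)
            if zpl is not None:
                Q=np.array([onplane(im,u,v,zpl) for u,v in zip(us,vs)]); print('    plane',zpl,rect(Q),Q.mean(0).round(1))
    H,S,V=hsv[...,0].astype(int),hsv[...,1],hsv[...,2]
    obj((H>=24)&(H<=34)&(S>180)&(V>120),'yellow',56)
    obj((C[...,2]<14)&(C[...,2]>-8)&(V<60)&(C[...,1]>60)&(C[...,1]<450)&(C[...,0]>250),'mat',4,1500)
    for nm,lo,hi in [('green',50,80),('blue',105,130)]:
        obj((H>=lo)&(H<=hi)&(S>100)&(V>40)&(C[...,1]>-400)&(C[...,1]<300)&(C[...,0]>500),nm,None,20)
    obj((abs(C[...,2]-120)<6)&(abs(C[...,1])<250)&(C[...,0]>500)&(C[...,0]<900)&(H<30),'racktop',120)
    return im,C
if __name__=='__main__':
    im,C=proc('top')
    a=cv2.resize(im['frame'][150:250,370:500],None,fx=6,fy=6,interpolation=cv2.INTER_CUBIC)
    save('crop1',a[:600,:780]); 
    b=cv2.resize(im['frame'][95:190,265:360],None,fx=6,fy=6,interpolation=cv2.INTER_CUBIC); save('crop2',b)
    im,C=proc('scene')
    print(read_state()['clock'])
E
python3 m.py
```

```text
top yellow px [470. 168.] 194 z5/50/95 [19.8 23.7 27.7] (array([ 609.4, -519.4]), array([ 18.1, 114.5]), -89.59)
    plane 56 (array([ 603.5, -506.7]), array([ 16.2, 109.6]), -89.36) [ 603.7 -507.5   56. ]
top yellow px [413. 198.] 530 z5/50/95 [52.  55.6 59.9] (array([ 445.2, -182.1]), array([178.6, 346.4]), -65.72)
    plane 56 (array([ 508.3, -321.6]), array([ 32. , 178.8]), 21.32) [ 507.1 -322.2   56. ]
top mat px [225. 209.] 2933 z5/50/95 [-0.7  3.4  7.5] (array([470.6, 288.8]), array([129.1, 256.2]), -22.71)
    plane 4 (array([470.2, 287.9]), array([128. , 256.1]), -22.67) [469.1 288.1   4. ]
top green px [328. 125.] 66 z5/50/95 [25.2 56.6 64.1] (array([741.2, -48.5]), array([38.7, 42.7]), -87.78)
top blue px [314.  71.] 2916 z5/50/95 [105.7 109.6 113.3] (array([1000.2, -111.6]), array([266.3, 580.8]), -47.72)
top blue px [310. 126.] 73 z5/50/95 [ 8.5 53.1 64.2] (array([737.5,   8.9]), array([39. , 45.7]), -87.52)
top racktop px [310. 133.] 509 z5/50/95 [115.6 119.4 123.5] (array([680.8,   6. ]), array([180.5, 182.7]), -84.9)
    plane 120 (array([680.4,   6. ]), array([180.4,
[... 266 characters left out ...]
196.] 168 z5/50/95 [19.2 24.3 28.9] (array([ 609.5, -514.5]), array([ 21.3, 123.8]), -89.57)
    plane 56 (array([ 626.6, -494.7]), array([ 20.2, 119.1]), 89.96) [ 626.7 -495.5   56. ]
scene mat px [410. 216.] 2426 z5/50/95 [1.1 5.4 9.8] (array([468.9, 290.9]), array([127.3, 260.2]), -22.74)
    plane 4 (array([469.5, 291. ]), array([125.8, 256.5]), -22.77) [474.4 290.2   4. ]
scene blue px [290. 308.] 4577 z5/50/95 [ 33.6 110.4 114.5] (array([988.9, 102.4]), array([264.2, 546.6]), 48.54)
scene racktop px [307. 241.] 530 z5/50/95 [115.5 120.5 124.6] (array([677.1,   7.9]), array([182.7, 182.8]), 5.08)
    plane 120 (array([677.7,   8.2]), array([182.6, 184.2]), 4.72) [707.4   3.  120. ]
0.25
```

View pics/crop1.png

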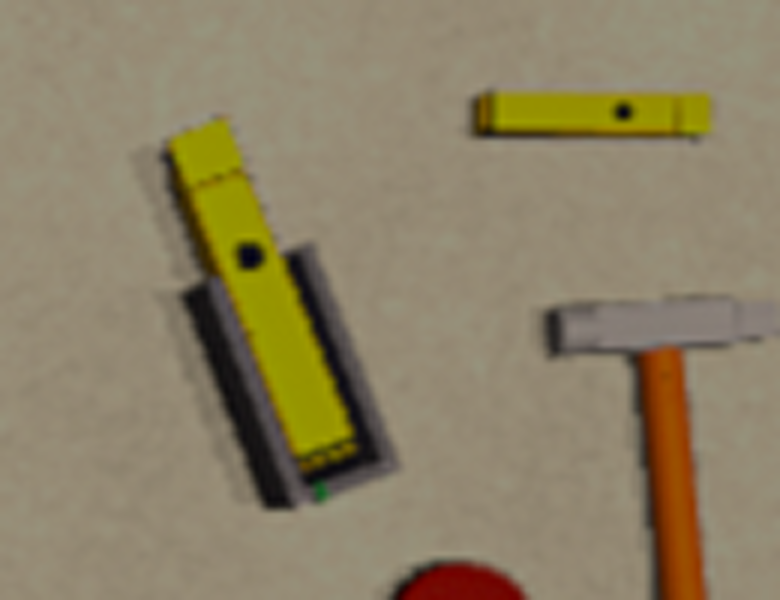

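View pics/crop2.png

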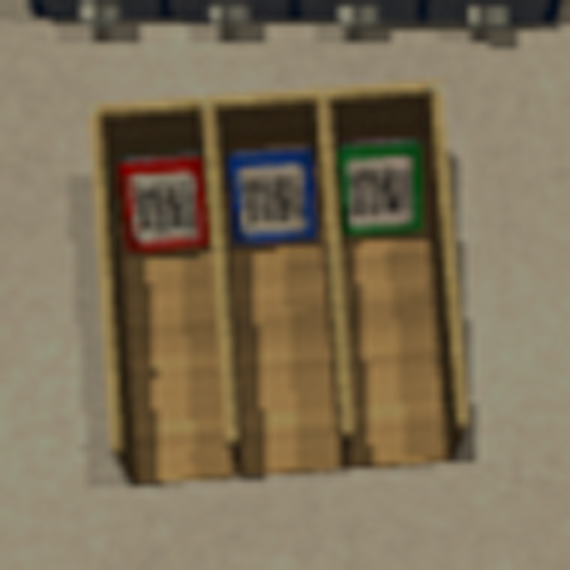

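The crop confirms it: the large yellow bar is in the cradle, with its nose (dashed end cap) at crop (205,150). The green ticket is in the rack's right-hand lane, at y = -59. The tool can only point down, and fingers on the nose half won't fit inside the lane. So I'll pick up by the nose half, set the scanner on the mat, regrasp it by the tail, scan, and lay it back.

```bash
cat > plan.py <<'E'
import sys
from h import *
from scipy.spatial.transform import Rotation as Ro
def plan(x,y,z,th):
    s=read_state(); R=Ro.from_quat(s['ee_rot']).as_matrix(); p=s['position']
    cur=np.degrees(np.arctan2(R[1,0],R[0,0])); d=R.T@(np.array([x,y,z])-p)/250
    dth=(th-cur+180)%360-180
    print('pos',p.round(1),'th',cur.round(2),'q',s['joints'].round(2),'w',round(s['gripper_width'],1),'F',s['contact_force'].round(1),'t',s['clock'])
    print('shift',d.round(4),'dist',np.linalg.norm(d*250).round(1),'spin',round(-dth/45,4),'alt',round(-((dth+360)%360-180)/45,4))
if __name__=='__main__': plan(*map(float,sys.argv[1:]))
E
python3 plan.py 545 -306 200 21.3
python3 - <<'E'
from h import *
from m import rect
# nose/tail ends of scanner along yaw 21.2, at plane 56
for n in ['top','scene']:
    im=get_image(n);f=im['frame'];hsv=cv2.cvtColor(f,cv2.COLOR_RGB2HSV);H,S,V=[hsv[...,i].astype(int) for i in range(3)]
    m=((H>=22)&(H<=36)&(S>120)&(V>70)).astype(np.uint8)
    v,u=np.nonzero(m);Q=np.array([onplane(im,a,b,56) for a,b in zip(u,v)])
    k=np.linalg.norm(Q[:,:2]-[507,-321],axis=1)<140;Q=Q[k]
    a=np.radians(21.2);e=np.array([np.cos(a),np.sin(a)]);w=np.array([-e[1],e[0]])
    s=(Q[:,:2]-[507,-321])@e;t=(Q[:,:2]-[507,-321])@w
    print(n,np.percentile(s,[0.5,99.5]).round(1),np.percentile(t,[1,99]).round(1))
E
```

```text
pos [178.5 598.7 218.9] th -16.61 q [ 1.54  0.39  0.01 -0.   -1.19 -0.26] w 85.3 F [-0.5 -0.  -1.1] t 0.25
shift [2.4392 3.0487 0.0788] dist 976.3 spin -0.8424 alt 3.1576
top [-96.7  91.1] [-18.5  16.2]
scene [-93.7  92.7] [-14.8  16.9]
```

play_rows(
  targets=[
    {"tx": 0.15,"ty": 0.19,"tz": -0.02,"gripper": -1},
    {"tx": 0.3,"ty": 0.38,"tz": -0.04,"gripper": -1},
    {"tx": 0.45,"ty": 0.57,"tz": -0.04,"gripper": -1},
    {"tx": 0.6,"ty": 0.76,"tz": -0.04,"gripper": -1},
    {"tx": 0.6,"ty": 0.76,"tz": -0.04,"gripper": -1},
  ],
)

```text
invalid input
```

play_rows(
  targets=[
    {"tx": 0.15,"ty": 0.19,"gripper": -1},
    {"tx": 0.3,"ty": 0.38,"gripper": -1},
    {"tx": 0.45,"ty": 0.57,"gripper": -1},
    {"tx": 0.6,"ty": 0.76,"gripper": -1},
    {"tx": 0.6,"ty": 0.76,"gripper": -1},
  ],
)

```text
invalid input
```

play_rows(
  targets=[
    {"tx": 0.15,"ty": 0.19,"gripper": -1},
    {"tx": 0.3,"ty": 0.38,"gripper": -1},
    {"tx": 0.45,"ty": 0.57,"gripper": -1},
    {"tx": 0.6,"ty": 0.76,"gripper": -1},
    {"tx": 0.6,"ty": 0.76,"gripper": -1},
  ],
)

```text
invalid input
```

```bash
python3 plan.py 544.2 -306.5 200 21.25
```

```text
pos [178.5 598.8 219.1] th -16.6 q [ 1.54  0.38  0.01 -0.   -1.19 -0.26] w 85.1 F [-0.  -0.6 -0.6] t 0.35
shift [2.4364 3.0522 0.0785] dist 976.5 spin -0.8412 alt 3.1588
```

play_rows(
  targets=[
    {"tx": 0.15,"ty": 0.19,"tz": -0.02,"spin": 0,"gripper": -1},
    {"tx": 0.3,"ty": 0.38,"tz": -0.04,"spin": 0,"gripper": -1},
    {"tx": 0.45,"ty": 0.57,"tz": -0.04,"spin": 0,"gripper": -1},
    {"tx": 0.6,"ty": 0.76,"tz": -0.04,"spin": 0,"gripper": -1},
    {"tx": 0.6,"ty": 0.76,"tz": -0.04,"spin": 0,"gripper": -1},
  ],
)

```text
clock: 0.98
position: [268.7, 370.6, 230.0]
ee_rot: [0.989, -0.146, -0.0, -0.0]
contact_force: [0.6, 0.5, 0.2]
gripper_width: 85.3
```

```bash
python3 plan.py 544.2 -306.5 200 21.25
```

```text
pos [268.7 370.6 230. ] th -16.81 q [ 1.3   0.09 -0.36 -0.   -1.12 -0.02] w 85.3 F [0.6 0.5 0.2] t 0.975
shift [1.8382 2.274  0.1184] dist 731.6 spin -0.8457 alt 3.1543
```

play_rows(
  targets=[
    {"tx": 0.15,"ty": 0.19,"tz": 0,"spin": 0,"gripper": -1},
    {"tx": 0.3,"ty": 0.38,"tz": 0,"spin": 0,"gripper": -1},
    {"tx": 0.45,"ty": 0.57,"tz": 0,"spin": 0,"gripper": -1},
    {"tx": 0.6,"ty": 0.75,"tz": 0,"spin": 0,"gripper": -1},
  ],
)

```text
clock: 1.48
position: [358.8, 150.5, 229.9]
ee_rot: [0.99, -0.144, 0.001, -0.001]
contact_force: [1.2, 0.6, -0.1]
gripper_width: 85.7
```

play_rows(
  targets=[
    {"tx": 0.15,"ty": 0.19,"tz": 0,"spin": 0,"gripper": -1},
    {"tx": 0.3,"ty": 0.38,"tz": 0,"spin": 0,"gripper": -1},
    {"tx": 0.45,"ty": 0.57,"tz": 0,"spin": 0,"gripper": -1},
    {"tx": 0.6,"ty": 0.75,"tz": 0,"spin": 0,"gripper": -1},
  ],
)

```text
clock: 1.98
position: [449.6, -72.7, 229.8]
ee_rot: [0.99, -0.144, 0.001, -0.0]
contact_force: [1.1, 1.1, 0.8]
gripper_width: 85.8
```

play_rows(
  targets=[
    {"tx": 0.15,"ty": 0.19,"tz": 0,"spin": -0.2,"gripper": -1},
    {"tx": 0.3,"ty": 0.38,"tz": 0,"spin": -0.4,"gripper": -1},
    {"tx": 0.45,"ty": 0.57,"tz": 0,"spin": -0.6,"gripper": -1},
    {"tx": 0.6,"ty": 0.75,"tz": 0,"spin": -0.8,"gripper": -1},
    {"tx": 0.6,"ty": 0.75,"tz": 0,"spin": -0.84,"gripper": -1},
    {"tx": 0.6,"ty": 0.75,"tz": 0,"spin": -0.84,"gripper": -1},
    {"tx": 0.6,"ty": 0.75,"tz": 0,"spin": -0.84,"gripper": -1},
  ],
)

```text
clock: 2.85
position: [538.6, -292.5, 229.8]
ee_rot: [0.983, 0.184, 0.0, 0.0]
contact_force: [0.9, 0.1, 0.0]
gripper_width: 85.3
```

```bash
python3 plan.py 544.2 -306.5 200 21.25; python3 - <<'E'
from h import *
save('w1',get_image('wrist')['frame'])
E
```

```text
pos [ 538.6 -292.5  229.8] th 21.25 q [-0.23  0.36 -0.01 -0.   -1.21  2.18] w 85.3 F [0.9 0.1 0. ] t 2.85
shift [0.0006 0.0602 0.1192] dist 33.4 spin 0.0 alt -4.0
```

View pics/w1.png

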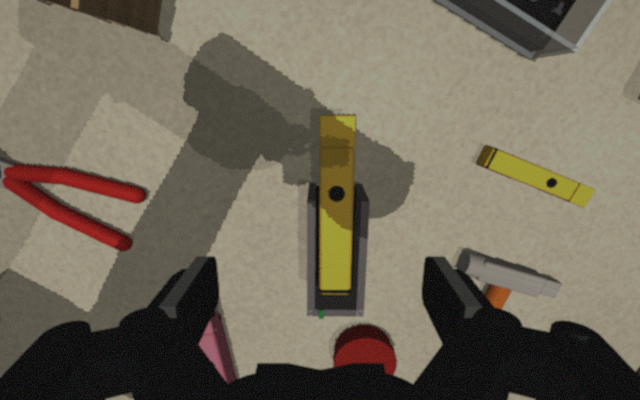

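The wrist view shows the scanner aligned with the tool, nose end at (338,115) and tail end at (335,293). I'll measure its axis from this view.

```bash
cat > sc.py <<'E'
from h import *
def scan(zt,near,name='wrist',yaw=0):
    im=get_image(name);hsv=cv2.cvtColor(im['frame'],cv2.COLOR_RGB2HSV);H,S,V=[hsv[...,i].astype(int) for i in range(3)]
    m=((H>=20)&(H<=36)&(S>120)&(V>60)).astype(np.uint8)
    C=cloud(im); m&=((abs(C[...,2]-zt)<8)).astype(np.uint8)
    v,u=np.nonzero(m);Q=np.array([onplane(im,a,b,zt) for a,b in zip(u,v)])
    Q=Q[np.linalg.norm(Q[:,:2]-near,axis=1)<140]
    c,s,a=cv2.minAreaRect(Q[:,:2].astype(np.float32));b=cv2.boxPoints((c,s,a))
    e=max([b[1]-b[0],b[2]-b[1]],key=np.linalg.norm);e=e/np.linalg.norm(e)*np.sign(e[0]);w=np.array([-e[1],e[0]])
    q=(Q[:,:2]-near);lo,hi=np.percentile(q@e,[.3,99.7]);l2,h2=np.percentile(q@w,[1,99])
    ctr=np.array(near)+e*(lo+hi)/2+w*(l2+h2)/2
    print(name,'yaw',np.degrees(np.arctan2(e[1],e[0])).round(2),'len',(hi-lo).round(1),'wid',(h2-l2).round(1),'ctr',ctr.round(1),'from nose',(np.array(near)+e*(hi-95)+w*(l2+h2)/2).round(1),'z',np.median(C[m>0][:,2]).round(1))
E
python3 -c "
from sc import *
scan(56,[505,-322])"
```

```text
wrist yaw 20.79 len 188.0 wid 32.6 ctr [ 506.  -322.3] from nose [ 505.1 -322.6] z 55.7
```

```bash
python3 plan.py 544.5 -307.1 36 21.0
```

```text
pos [ 538.6 -292.5  230.2] th 21.28 q [-0.23  0.36 -0.01  0.   -1.21  2.18] w 85.5 F [-0.7 -0.1 -0.7] t 2.95
shift [0.     0.0625 0.7768] dist 194.8 spin 0.0062 alt -3.9938
```

play_rows(
  targets=[
    {"tx": 0,"ty": 0.0625,"tz": 0.1,"spin": 0.006,"gripper": -1},
    {"tx": 0,"ty": 0.0625,"tz": 0.3,"spin": 0.006,"gripper": -1},
    {"tx": 0,"ty": 0.0625,"tz": 0.45,"spin": 0.006,"gripper": -1},
    {"tx": 0,"ty": 0.0625,"tz": 0.55,"spin": 0.006,"gripper": -1},
    {"tx": 0,"ty": 0.0625,"tz": 0.55,"spin": 0.006,"gripper": -1},
  ],
)

```text
clock: 3.58
position: [542.9, -307.0, 90.4]
ee_rot: [0.983, 0.182, -0.002, -0.001]
contact_force: [-0.1, 0.1, 1.0]
gripper_width: 85.4
```

```bash
python3 plan.py 544.5 -307.1 36 21.0; python3 -c "
from sc import *
scan(56,[505,-322])
save('w2',get_image('wrist')['frame'])"
```

```text
pos [ 542.9 -307.    90.4] th 20.97 q [-0.26  0.5  -0.16 -0.   -0.92  2.19] w 85.4 F [-0.1  0.1  1. ] t 3.575
shift [0.0065 0.0031 0.2174] dist 54.4 spin -0.0006 alt 3.9994
wrist yaw 21.03 len 156.5 wid 32.4 ctr [ 521.3 -316.3] from nose [ 505.7 -322.3] z 55.6
```

View pics/w2.png

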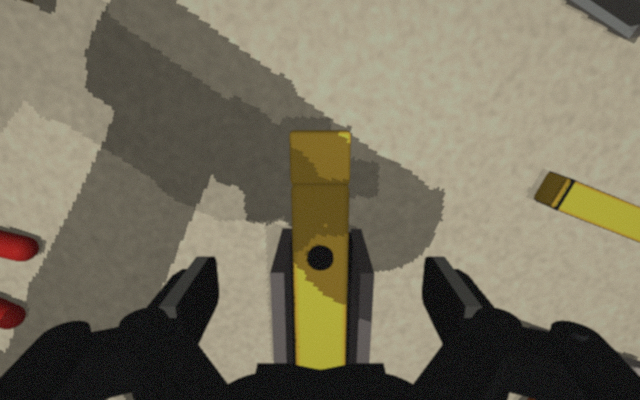

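```bash
python3 -c "
from h import *
im=get_image('wrist');print(pix(im,[542.9,-307,90.4]),pix(im,[542.9,-307,76.4]))
a=np.radians(21);w=np.array([-np.sin(a),np.cos(a),0])*42.5
p=np.array([542.9,-307,76.4]);print(pix(im,p+w),pix(im,p-w),pix(im,p+w+[0,0,13]))"
```

```text
(np.float64(316.93164325917064), np.float64(251.395019829641)) (np.float64(317.08601620153763), np.float64(239.79248152954838))
(np.float64(237.36567081154396), np.float64(240.05688948646008)) (np.float64(396.741866790535), np.float64(239.5282874821283)) (np.float64(231.50147704924382), np.float64(250.79484631958667))
```

play_rows(
  targets=[
    {"tx": 0.0065,"ty": 0.003,"tz": 0.1,"spin": 0,"gripper": -1},
    {"tx": 0.0065,"ty": 0.003,"tz": 0.18,"spin": 0,"gripper": -1},
    {"tx": 0.0065,"ty": 0.003,"tz": 0.217,"spin": 0,"gripper": -1},
    {"tx": 0.0065,"ty": 0.003,"tz": 0.217,"spin": 0,"gripper": -1},
    {"tx": 0.0065,"ty": 0.003,"tz": 0.217,"spin": 0,"gripper": 1},
    {"tx": 0.0065,"ty": 0.003,"tz": 0.217,"spin": 0,"gripper": 1},
    {"tx": 0.0065,"ty": 0.003,"tz": 0.217,"spin": 0,"gripper": 1},
    {"tx": 0.0065,"ty": 0.003,"tz": 0.217,"spin": 0,"gripper": 1},
    {"tx": 0.0065,"ty": 0.003,"tz": 0.217,"spin": 0,"gripper": 1},
    {"tx": 0.0065,"ty": 0.003,"tz": 0.217,"spin": 0,"gripper": 1},
    {"tx": 0.0065,"ty": 0.003,"tz": 0.217,"spin": 0,"gripper": 1},
    {"tx": 0.0065,"ty": 0.003,"tz": 0.217,"spin": 0,"gripper": 1},
  ],
)

```text
clock: 5.22
position: [546.6, -308.5, 38.6]
ee_rot: [0.983, 0.182, 0.001, 0.0]
contact_force: [-0.7, 0.2, 5.8]
gripper_width: 31.4
```

```bash
python3 plan.py 544.5 -307.1 136 21.0; python3 -c "
from sc import *
scan(56,[505,-322])
save('w3',get_image('wrist')['frame'])"
```

```text
pos [ 546.6 -308.5   38.6] th 20.95 q [-0.26  0.56 -0.2   0.   -0.81  2.19] w 31.4 F [-0.7  0.2  5.8] t 5.225
shift [-0.0052 -0.0079 -0.3894] dist 97.4 spin -0.0011 alt 3.9989
wrist yaw 20.52 len 105.5 wid 32.1 ctr [ 546.3 -308.4] from nose [ 506.7 -323.2] z 55.6
```

View pics/w3.png

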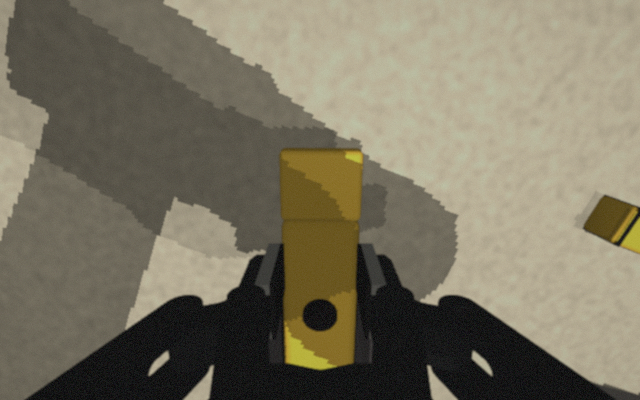

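play_rows(
  targets=[
    {"tx": 0,"ty": 0,"tz": -0.03,"spin": 0,"gripper": 1},
    {"tx": 0,"ty": 0,"tz": -0.08,"spin": 0,"gripper": 1},
    {"tx": 0,"ty": 0,"tz": -0.14,"spin": 0,"gripper": 1},
    {"tx": 0,"ty": 0,"tz": -0.22,"spin": 0,"gripper": 1},
    {"tx": 0,"ty": 0,"tz": -0.32,"spin": 0,"gripper": 1},
    {"tx": 0,"ty": 0,"tz": -0.42,"spin": 0,"gripper": 1},
    {"tx": 0,"ty": 0,"tz": -0.52,"spin": 0,"gripper": 1},
    {"tx": 0,"ty": 0,"tz": -0.62,"spin": 0,"gripper": 1},
    {"tx": 0,"ty": 0,"tz": -0.66,"spin": 0,"gripper": 1},
    {"tx": 0,"ty": 0,"tz": -0.66,"spin": 0,"gripper": 1},
  ],
)

```text
clock: 6.58
position: [546.1, -308.3, 203.4]
ee_rot: [0.983, 0.182, 0.001, 0.0]
contact_force: [0.7, 0.5, -2.1]
gripper_width: 31.7
```

```bash
python3 plan.py 470 289.5 200 -22.7; python3 -c "
from sc import *
for n in ['scene','top','wrist']:
  im=get_image(n); save('l_'+n,im['frame'])
im=get_image('scene'); save('l_c',cv2.resize(im['frame'][60:220,160:340],None,fx=4,fy=3.7))
C=cloud(im);hsv=cv2.cvtColor(im['frame'],cv2.COLOR_RGB2HSV);m=(hsv[...,0]>20)&(hsv[...,0]<36)&(hsv[...,1]>120)&(C[...,2]>60)
P=C[m];print(len(P),P.min(0).round(),P.max(0).round())
"
```

```text
pos [ 546.1 -308.3  203.4] th 20.92 q [-0.26  0.4  -0.01 -0.   -1.16  2.19] w 31.7 F [ 0.7  0.5 -2.1] t 6.575
shift [ 0.5695 -2.342   0.0128] dist 602.6 spin 0.9693 alt -3.0307
288 [ -558. -1385.    77.] [1269.  810. 1266.]
```

View pics/l_c.png

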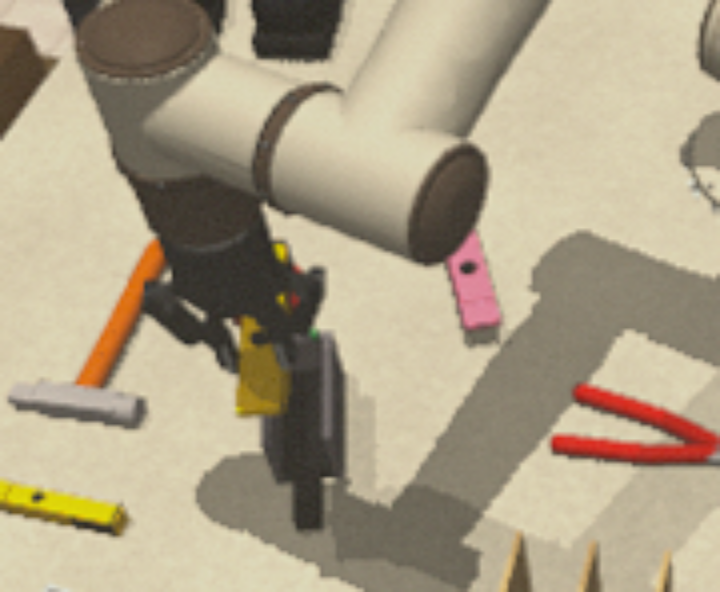

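The scanner is out of the cradle and held by its nose half; in the crop the nose is at (260,400). I'll check how far it pitched.

```bash
cat > pitch.py <<'E'
from h import *
from scipy.spatial.transform import Rotation as Ro
def pitch():
    s=read_state();R=Ro.from_quat(s['ee_rot']).as_matrix();p=s['position']
    im=get_image('wrist');hsv=cv2.cvtColor(im['frame'],cv2.COLOR_RGB2HSV);H,S,V=[hsv[...,i].astype(int) for i in range(3)]
    C=(cloud(im)-p)@R
    m=((H>=20)&(H<=36)&(S>120)&(V>60)&(abs(C[...,2])<60)&(abs(C[...,1])<25)&(abs(C[...,0])<160))
    m=cv2.erode(m.astype(np.uint8),np.ones((3,3)))>0
    P=C[m]
    c,r=np.polyfit(P[:,0],P[:,2],1)
    cy=np.polyfit(P[:,0],P[:,1],1)
    print('top surface in tool: slope dz/dx %.4f  z at x=0 %.2f  x range'%(c,r),np.percentile(P[:,0],[.3,99.7]).round(1),'y',np.percentile(P[:,1],[1,99]).round(1),'yawslope',cy.round(4),'zresid',np.std(P[:,2]-np.polyval([c,r],P[:,0])).round(2))
pitch()
E
python3 pitch.py
```

```text
top surface in tool: slope dz/dx -0.0081  z at x=0 -16.86  x range [-53.   51.8] y [-15.7  15.3] yawslope [ 0.0097 -0.2443] zresid 0.75
```

View pics/l_wrist.png

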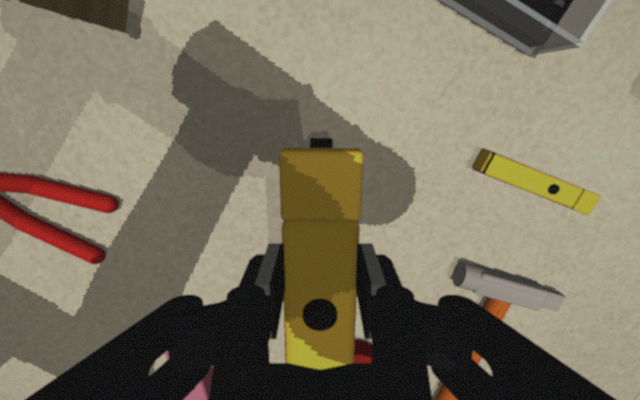

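Pitch is about 0.008 rad, so it hangs level, with the underside 19 mm below the TCP and the nose tip 53 mm ahead of it. Moving to the mat.

```bash
python3 plan.py 508.7 273.6 203 -22.7
```

```text
pos [ 545.4 -308.1  201.4] th 20.92 q [-0.26  0.4  -0.01 -0.   -1.16  2.19] w 32.1 F [ 0.7 -0.4 -2.4] t 6.825
shift [ 0.6936 -2.226  -0.0043] dist 582.9 spin 0.9693 alt -3.0307
```

play_rows(
  targets=[
    {"tx": 0.03,"ty": -0.08,"tz": 0,"spin": 0,"gripper": 1},
    {"tx": 0.07,"ty": -0.22,"tz": 0,"spin": 0,"gripper": 1},
    {"tx": 0.12,"ty": -0.39,"tz": 0,"spin": 0,"gripper": 1},
    {"tx": 0.175,"ty": -0.565,"tz": 0,"spin": 0,"gripper": 1},
    {"tx": 0.23,"ty": -0.74,"tz": 0,"spin": 0,"gripper": 1},
  ],
)

```text
clock: 7.45
position: [533.0, -112.8, 202.5]
ee_rot: [0.983, 0.182, -0.0, -0.0]
contact_force: [0.9, 0.5, -1.5]
gripper_width: 31.7
```

play_rows(
  targets=[
    {"tx": 0.057,"ty": -0.18,"tz": 0,"spin": 0.05,"gripper": 1},
    {"tx": 0.115,"ty": -0.37,"tz": 0,"spin": 0.15,"gripper": 1},
    {"tx": 0.172,"ty": -0.56,"tz": 0,"spin": 0.25,"gripper": 1},
    {"tx": 0.23,"ty": -0.74,"tz": 0,"spin": 0.35,"gripper": 1},
  ],
)

```text
clock: 7.95
position: [520.2, 80.6, 202.6]
ee_rot: [0.999, 0.044, -0.0, -0.0]
contact_force: [0.5, -0.2, -1.7]
gripper_width: 31.8
```

```bash
python3 plan.py 508.7 273.6 203 -22.7
```

```text
pos [520.2  80.6 202.6] th 5.08 q [ 0.46  0.23 -0.26 -0.   -1.08  1.2 ] w 31.8 F [ 0.5 -0.2 -1.7] t 7.95
shift [ 0.0225 -0.7731 -0.0014] dist 193.4 spin 0.6174 alt -3.3826
```

play_rows(
  targets=[
    {"tx": 0.0,"ty": -0.19,"tz": 0,"spin": 0.1,"gripper": 1},
    {"tx": 0.01,"ty": -0.38,"tz": 0,"spin": 0.2,"gripper": 1},
    {"tx": 0.02,"ty": -0.55,"tz": 0,"spin": 0.32,"gripper": 1},
    {"tx": 0.022,"ty": -0.68,"tz": 0,"spin": 0.44,"gripper": 1},
    {"tx": 0.022,"ty": -0.75,"tz": 0,"spin": 0.54,"gripper": 1},
    {"tx": 0.022,"ty": -0.773,"tz": 0,"spin": 0.6,"gripper": 1},
    {"tx": 0.022,"ty": -0.773,"tz": 0,"spin": 0.617,"gripper": 1},
    {"tx": 0.022,"ty": -0.773,"tz": 0,"spin": 0.617,"gripper": 1},
  ],
)

```text
clock: 8.95
position: [508.8, 271.2, 202.5]
ee_rot: [0.981, -0.195, -0.0, 0.0]
contact_force: [0.0, -0.8, -1.4]
gripper_width: 31.8
```

```bash
python3 plan.py 508.7 273.6 25 -22.7; python3 pitch.py
```

```text
pos [508.8 271.2 202.5] th -22.55 q [ 0.77  0.32 -0.14  0.   -1.12  0.41] w 31.8 F [ 0.  -0.8 -1.4] t 8.95
shift [-0.0039 -0.0092  0.7101] dist 177.5 spin 0.0034 alt -3.9966
top surface in tool: slope dz/dx -0.0089  z at x=0 -16.82  x range [-53.1  51.6] y [-16.2  15.4] yawslope [ 0.0113 -0.4944] zresid 0.78
```

play_rows(
  targets=[
    {"tx": -0.004,"ty": -0.009,"tz": 0.1,"spin": 0,"gripper": 1},
    {"tx": -0.004,"ty": -0.009,"tz": 0.25,"spin": 0,"gripper": 1},
    {"tx": -0.004,"ty": -0.009,"tz": 0.4,"spin": 0,"gripper": 1},
    {"tx": -0.004,"ty": -0.009,"tz": 0.52,"spin": 0,"gripper": 1},
    {"tx": -0.004,"ty": -0.009,"tz": 0.6,"spin": 0,"gripper": 1},
    {"tx": -0.004,"ty": -0.009,"tz": 0.65,"spin": 0,"gripper": 1},
    {"tx": -0.004,"ty": -0.009,"tz": 0.68,"spin": 0,"gripper": 1},
    {"tx": -0.004,"ty": -0.009,"tz": 0.7,"spin": 0,"gripper": 1},
    {"tx": -0.004,"ty": -0.009,"tz": 0.71,"spin": 0,"gripper": 1},
    {"tx": -0.004,"ty": -0.009,"tz": 0.71,"spin": 0,"gripper": 1},
  ],
)

```text
clock: 10.25
position: [509.4, 273.9, 25.5]
ee_rot: [0.981, -0.196, 0.0, -0.0]
contact_force: [-0.4, -0.6, -2.2]
gripper_width: 31.6
```

```bash
python3 plan.py 508.7 273.6 23 -22.7; python3 pitch.py
```

```text
pos [509.4 273.9  25.5] th -22.59 q [ 0.77  0.51 -0.34  0.   -0.72  0.4 ] w 31.6 F [-0.4 -0.6 -2.2] t 10.25
shift [-0.002   0.0021  0.0099] dist 2.6 spin 0.0025 alt -3.9975
top surface in tool: slope dz/dx -0.0073  z at x=0 -16.70  x range [-53.2  51.6] y [-16.7  15.6] yawslope [ 0.0048 -0.6455] zresid 1.76
```

Lowering in small steps until it touches, without letting go yet.

play_rows(
  targets=[
    {"tx": 0,"ty": 0,"tz": 0.004,"spin": 0,"gripper": 1},
    {"tx": 0,"ty": 0,"tz": 0.008,"spin": 0,"gripper": 1},
    {"tx": 0,"ty": 0,"tz": 0.008,"spin": 0,"gripper": 1},
  ],
)

```text
clock: 10.68
position: [509.2, 273.8, 23.2]
ee_rot: [0.981, -0.196, 0.0, -0.0]
contact_force: [-0.3, -0.3, -0.9]
gripper_width: 31.7
```

play_rows(
  targets=[
    {"tx": 0,"ty": 0,"tz": 0.004,"spin": 0,"gripper": 1},
    {"tx": 0,"ty": 0,"tz": 0.006,"spin": 0,"gripper": 1},
    {"tx": 0,"ty": 0,"tz": 0.006,"spin": 0,"gripper": 1},
  ],
)

```text
clock: 11.05
position: [509.4, 273.9, 22.6]
ee_rot: [0.981, -0.196, 0.0, -0.0]
contact_force: [-1.5, 0.0, 4.3]
gripper_width: 31.5
```

Contact: the vertical force rose to +4 N. Opening and rising.

play_rows(
  targets=[
    {"tx": 0,"ty": 0,"tz": 0,"spin": 0,"gripper": -0.2},
    {"tx": 0,"ty": 0,"tz": 0,"spin": 0,"gripper": -1},
    {"tx": 0,"ty": 0,"tz": 0,"spin": 0,"gripper": -1},
    {"tx": 0,"ty": 0,"tz": 0,"spin": 0,"gripper": -1},
    {"tx": 0,"ty": 0,"tz": -0.05,"spin": 0,"gripper": -1},
    {"tx": 0,"ty": 0,"tz": -0.2,"spin": 0,"gripper": -1},
    {"tx": 0,"ty": 0,"tz": -0.4,"spin": 0,"gripper": -1},
    {"tx": 0,"ty": 0,"tz": -0.6,"spin": 0,"gripper": -1},
    {"tx": 0,"ty": 0,"tz": -0.6,"spin": 0,"gripper": -1},
    {"tx": 0,"ty": 0,"tz": -0.6,"spin": 0,"gripper": -1},
  ],
)

```text
clock: 12.3
position: [508.8, 273.6, 172.1]
ee_rot: [0.981, -0.196, -0.0, -0.0]
contact_force: [0.6, -0.1, -0.7]
gripper_width: 85.4
```

```bash
python3 -c "
from sc import *
scan(40,[470,290]);scan(40,[470,290],'top')
save('w5',get_image('wrist')['frame'])"
```

```text
wrist yaw -23.19 len 186.5 wid 32.8 ctr [470.8 290.5] from nose [469.1 291.2] z 39.6
top yaw -22.55 len 187.7 wid 33.6 ctr [470.1 289.1] from nose [469.  289.5] z 39.0
```

View pics/w5.png

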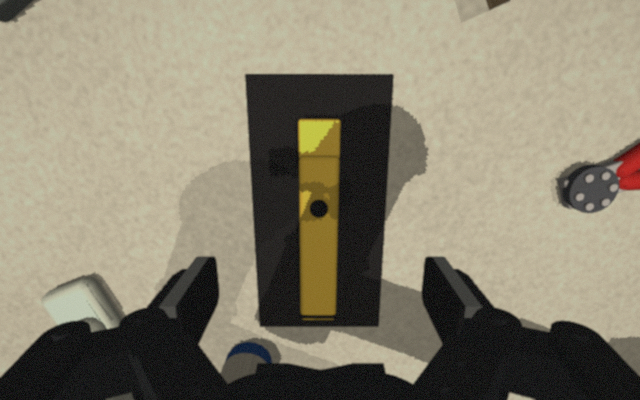

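The scanner lies centred on the mat; in the wrist view it runs from (319,118) to (318,318), with the bottle at (250,352). Before regrasping at the tail I'll check the clearance to the bottle.

```bash
python3 -c "
from h import *
im=get_image('top');C=cloud(im);P=C[(C[...,2]>50)&(C[...,2]<165)&(C[...,0]>330)&(C[...,0]<450)&(C[...,1]>330)&(C[...,1]<430)]
print(P.min(0),P.max(0))
im=get_image('scene');C=cloud(im);P=C[(C[...,2]>50)&(C[...,2]<165)&(C[...,0]>330)&(C[...,0]<450)&(C[...,1]>330)&(C[...,1]<430)]
print(P.min(0),P.max(0))
"; python3 plan.py 421.8 310.4 60 -22.9
```

```text
[330.05420798 403.34496879  50.59714091] [364.97579075 429.81916985 153.59073874]
[330.06836951 406.49237275  51.12734991] [365.48196877 429.90173287 155.49370152]
pos [508.8 273.4 170.5] th -22.59 q [ 0.77  0.35 -0.18 -0.   -1.05  0.4 ] w 85.3 F [ 0.2 -0.4 -0.2] t 12.55
shift [-0.3777 -0.0041  0.4423] dist 145.4 spin 0.0069 alt -3.9931
```

play_rows(
  targets=[
    {"tx": -0.15,"ty": 0,"tz": 0,"spin": 0.007,"gripper": -1},
    {"tx": -0.3,"ty": 0,"tz": 0,"spin": 0.007,"gripper": -1},
    {"tx": -0.376,"ty": -0.004,"tz": 0.1,"spin": 0.007,"gripper": -1},
    {"tx": -0.376,"ty": -0.004,"tz": 0.25,"spin": 0.007,"gripper": -1},
    {"tx": -0.376,"ty": -0.004,"tz": 0.38,"spin": 0.007,"gripper": -1},
    {"tx": -0.376,"ty": -0.004,"tz": 0.44,"spin": 0.007,"gripper": -1},
    {"tx": -0.376,"ty": -0.004,"tz": 0.44,"spin": 0.007,"gripper": -1},
    {"tx": -0.376,"ty": -0.004,"tz": 0.44,"spin": 0.007,"gripper": -1},
  ],
)

```text
clock: 13.55
position: [423.5, 311.5, 62.7]
ee_rot: [0.98, -0.198, 0.001, -0.001]
contact_force: [-0.3, -0.1, 0.2]
gripper_width: 85.2
```

```bash
python3 plan.py 421.8 310.4 23 -22.8; python3 pitch.py
```

```text
pos [423.5 311.5  62.7] th -22.89 q [ 0.94  0.39 -0.44  0.   -0.74  0.23] w 85.2 F [-0.3 -0.1  0.2] t 13.55
shift [-0.0048  0.0071  0.1586] dist 39.7 spin -0.002 alt 3.998
top surface in tool: slope dz/dx 0.0020  z at x=0 23.20  x range [-37. 114.] y [-15.5  16.8] yawslope [0.0062 0.4983] zresid 1.33
```

play_rows(
  targets=[
    {"tx": 0,"ty": 0.004,"tz": 0.08,"spin": 0,"gripper": -1},
    {"tx": 0,"ty": 0.004,"tz": 0.13,"spin": 0,"gripper": -1},
    {"tx": 0,"ty": 0.004,"tz": 0.155,"spin": 0,"gripper": -1},
    {"tx": 0,"ty": 0.004,"tz": 0.155,"spin": 0,"gripper": -1},
    {"tx": 0,"ty": 0.004,"tz": 0.155,"spin": 0,"gripper": 1},
    {"tx": 0,"ty": 0.004,"tz": 0.155,"spin": 0,"gripper": 1},
    {"tx": 0,"ty": 0.004,"tz": 0.155,"spin": 0,"gripper": 1},
    {"tx": 0,"ty": 0.004,"tz": 0.155,"spin": 0,"gripper": 1},
    {"tx": 0,"ty": 0.004,"tz": 0.155,"spin": 0,"gripper": 1},
    {"tx": 0,"ty": 0.004,"tz": 0.155,"spin": 0,"gripper": 1},
    {"tx": 0,"ty": 0.004,"tz": 0.155,"spin": 0,"gripper": 1},
    {"tx": 0,"ty": 0.004,"tz": 0.155,"spin": 0,"gripper": 1},
  ],
)

```text
clock: 15.1
position: [422.7, 310.2, 23.7]
ee_rot: [0.98, -0.198, 0.0, -0.0]
contact_force: [-1.3, -0.1, 5.7]
gripper_width: 31.3
```

play_rows(
  targets=[
    {"tx": 0,"ty": 0,"tz": -0.03,"spin": 0,"gripper": 1},
    {"tx": 0,"ty": 0,"tz": -0.08,"spin": 0,"gripper": 1},
    {"tx": 0,"ty": 0,"tz": -0.16,"spin": 0,"gripper": 1},
    {"tx": 0,"ty": 0,"tz": -0.28,"spin": 0,"gripper": 1},
    {"tx": 0,"ty": 0,"tz": -0.42,"spin": 0,"gripper": 1},
    {"tx": 0,"ty": 0,"tz": -0.56,"spin": 0,"gripper": 1},
    {"tx": 0,"ty": 0,"tz": -0.66,"spin": 0,"gripper": 1},
    {"tx": 0,"ty": 0,"tz": -0.7,"spin": 0,"gripper": 1},
    {"tx": 0,"ty": 0,"tz": -0.7,"spin": 0,"gripper": 1},
  ],
)

```text
clock: 16.23
position: [422.2, 309.8, 198.1]
ee_rot: [0.98, -0.199, -0.0, -0.0]
contact_force: [-0.6, 0.3, -2.0]
gripper_width: 31.0
```

```bash
python3 plan.py 421.8 310.4 200 -22.8; python3 pitch.py; python3 -c "
from h import *
save('w6',get_image('wrist')['frame'])"
```

```text
pos [422.2 309.8 198.1] th -22.92 q [ 0.94  0.23 -0.27 -0.   -1.07  0.23] w 31.0 F [-0.6  0.3 -2. ] t 16.225
shift [-0.0025 -0.0016 -0.0076] dist 2.0 spin -0.0027 alt 3.9973
top surface in tool: slope dz/dx 0.0173  z at x=0 -15.79  x range [-35.7 105.3] y [-16.4  15.3] yawslope [ 0.0012 -0.6053] zresid 0.72
```

View pics/w6.png

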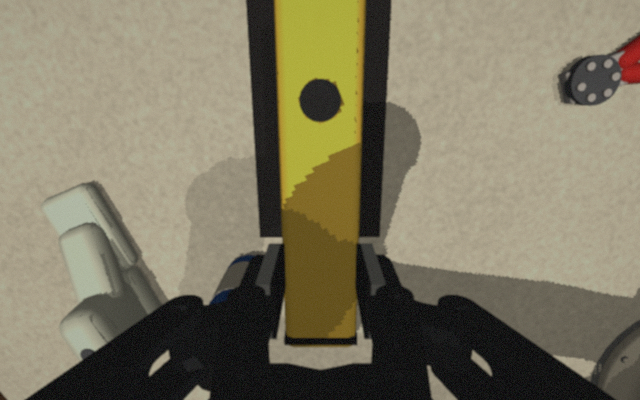

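Held by the tail now, pitched about 0.017 rad nose-down. The origin is 51 mm and the beam 131 mm ahead of the TCP, with the beam 7.5 mm below it. Going above the right-hand lane.

```bash
python3 plan.py 566 -62 200 4.9
```

```text
pos [421.7 309.3 196.7] th -22.92 q [ 0.94  0.23 -0.27 -0.   -1.07  0.23] w 31.4 F [-0.4  0.2 -2.6] t 16.325
shift [ 1.1099  1.1431 -0.012 ] dist 398.3 spin -0.6182 alt 3.3818
```

play_rows(
  targets=[
    {"tx": 0.05,"ty": 0.05,"tz": -0.01,"spin": 0,"gripper": 1},
    {"tx": 0.15,"ty": 0.15,"tz": -0.02,"spin": 0,"gripper": 1},
    {"tx": 0.27,"ty": 0.28,"tz": -0.02,"spin": -0.05,"gripper": 1},
    {"tx": 0.4,"ty": 0.41,"tz": -0.02,"spin": -0.15,"gripper": 1},
    {"tx": 0.53,"ty": 0.54,"tz": -0.02,"spin": -0.25,"gripper": 1},
    {"tx": 0.66,"ty": 0.67,"tz": -0.02,"spin": -0.35,"gripper": 1},
    {"tx": 0.78,"ty": 0.8,"tz": -0.02,"spin": -0.45,"gripper": 1},
    {"tx": 0.88,"ty": 0.91,"tz": -0.02,"spin": -0.55,"gripper": 1},
    {"tx": 0.95,"ty": 0.98,"tz": -0.02,"spin": -0.618,"gripper": 1},
    {"tx": 0.95,"ty": 0.98,"tz": -0.02,"spin": -0.618,"gripper": 1},
  ],
)

```text
clock: 17.58
position: [545.4, -10.5, 201.8]
ee_rot: [0.999, 0.041, -0.001, 0.0]
contact_force: [-0.2, -0.0, -1.8]
gripper_width: 31.3
```

```bash
python3 plan.py 566 -62 200 4.9
```

```text
pos [545.4 -10.5 201.8] th 4.69 q [ 0.28  0.27 -0.21  0.   -1.09  1.37] w 31.3 F [-0.2 -0.  -1.8] t 17.575
shift [0.0651 0.212  0.0073] dist 55.5 spin -0.0046 alt 3.9954
```

play_rows(
  targets=[
    {"tx": 0.03,"ty": 0.07,"tz": 0,"spin": -0.004,"gripper": 1},
    {"tx": 0.065,"ty": 0.16,"tz": 0,"spin": -0.004,"gripper": 1},
    {"tx": 0.065,"ty": 0.212,"tz": 0.04,"spin": -0.004,"gripper": 1},
    {"tx": 0.065,"ty": 0.212,"tz": 0.1,"spin": -0.004,"gripper": 1},
    {"tx": 0.065,"ty": 0.212,"tz": 0.14,"spin": -0.004,"gripper": 1},
    {"tx": 0.065,"ty": 0.212,"tz": 0.14,"spin": -0.004,"gripper": 1},
    {"tx": 0.065,"ty": 0.212,"tz": 0.14,"spin": -0.004,"gripper": 1},
  ],
)

```text
clock: 18.45
position: [566.8, -59.2, 168.2]
ee_rot: [0.999, 0.045, 0.0, 0.0]
contact_force: [0.2, 0.7, -1.2]
gripper_width: 31.2
```

```bash
python3 plan.py 566 -62 95 4.9; python3 pitch.py; python3 - <<'E'
from sc import *
s=read_state();scan(182,[617,-57],'top')
im=get_image('top'); save('t7',cv2.resize(im['frame'][90:210,260:380],None,fx=5,fy=5,interpolation=cv2.INTER_CUBIC))
im=get_image('scene'); save('s7',cv2.resize(im['frame'][170:290,240:380],None,fx=5,fy=5,interpolation=cv2.INTER_CUBIC))
E
```

```text
pos [566.8 -59.2 168.2] th 5.13 q [ 0.18  0.33 -0.21  0.   -1.03  1.48] w 31.2 F [ 0.2  0.7 -1.2] t 18.45
shift [-0.0043  0.0107  0.2928] dist 73.3 spin 0.0052 alt -3.9948
top surface in tool: slope dz/dx 0.0180  z at x=0 -15.87  x range [-35.5 105.6] y [-16.2  15.4] yawslope [ 0.0006 -0.3964] zresid 0.72
top yaw 5.9 len 189.9 wid 31.5 ctr [617.6 -54.7] from nose [617.5 -54.7] z 184.0
```

View pics/t7.png

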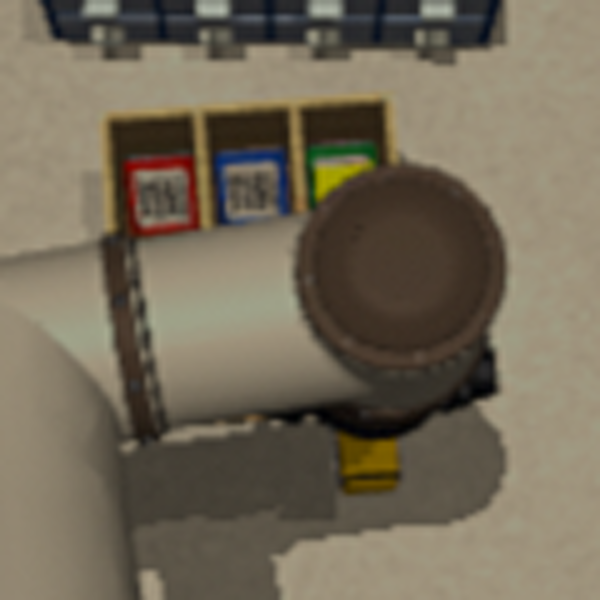

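View pics/s7.png

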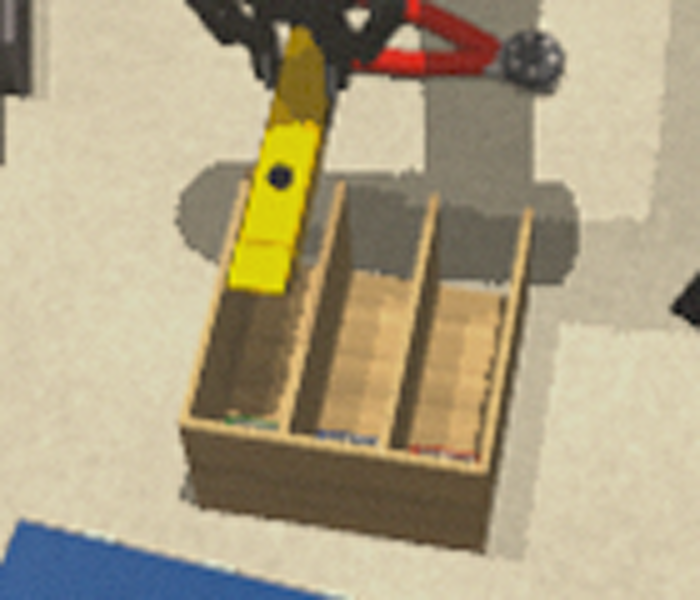

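Both views show the scanner over the right-hand (green) lane: the nose is at (258,270) in the scene crop, and in the top crop it overlaps the green ticket at (345,175). I'll measure it in the scene camera and go down.

```bash
python3 - <<'E'
from sc import *
scan(183,[617,-57],'scene')
E
```

```text
scene yaw 5.37 len 186.0 wid 34.2 ctr [617.9 -51.7] from nose [615.9 -51.9] z 183.8
```

```bash
python3 plan.py 566.6 -63.3 135 4.9
```

```text
pos [566.8 -59.5 168.4] th 5.09 q [ 0.18  0.33 -0.21  0.   -1.03  1.48] w 31.6 F [-0.1  0.1 -1.7] t 18.7
shift [-0.0022  0.015   0.1335] dist 33.6 spin 0.0043 alt -3.9957
```

play_rows(
  targets=[
    {"tx": -0.002,"ty": 0.015,"tz": 0,"spin": 0.004,"gripper": 1},
    {"tx": -0.002,"ty": 0.015,"tz": 0,"spin": 0.004,"gripper": 1},
    {"tx": -0.002,"ty": 0.015,"tz": 0.03,"spin": 0.004,"gripper": 1},
    {"tx": -0.002,"ty": 0.015,"tz": 0.07,"spin": 0.004,"gripper": 1},
    {"tx": -0.002,"ty": 0.015,"tz": 0.07,"spin": 0.004,"gripper": 1},
    {"tx": -0.002,"ty": 0.015,"tz": 0.07,"spin": 0.004,"gripper": 1},
  ],
)

```text
clock: 19.45
position: [566.5, -63.5, 150.3]
ee_rot: [0.999, 0.043, -0.0, 0.0]
contact_force: [-0.2, 0.0, -1.3]
gripper_width: 31.2
```

```bash
python3 plan.py 566.6 -63.3 95 4.9
```

```text
pos [566.5 -63.5 150.3] th 4.91 q [ 0.17  0.35 -0.23  0.   -0.99  1.48] w 31.2 F [-0.2  0.  -1.3] t 19.45
shift [ 0.0006 -0.0007  0.2211] dist 55.3 spin 0.0003 alt -3.9997
```

play_rows(
  targets=[
    {"tx": 0,"ty": 0,"tz": 0.04,"spin": 0,"gripper": 1},
    {"tx": 0,"ty": 0,"tz": 0.09,"spin": 0,"gripper": 1},
    {"tx": 0,"ty": 0,"tz": 0.14,"spin": 0,"gripper": 1},
    {"tx": 0,"ty": 0,"tz": 0.18,"spin": 0,"gripper": 1},
    {"tx": 0,"ty": 0,"tz": 0.21,"spin": 0,"gripper": 1},
    {"tx": 0,"ty": 0,"tz": 0.221,"spin": 0,"gripper": 1},
    {"tx": 0,"ty": 0,"tz": 0.221,"spin": 0,"gripper": 1},
    {"tx": 0,"ty": 0,"tz": 0.221,"spin": 0,"gripper": 1},
  ],
)

```text
clock: 20.45
position: [566.8, -63.4, 95.6]
ee_rot: [0.999, 0.043, 0.001, 0.0]
contact_force: [-0.5, 0.8, -1.1]
gripper_width: 31.3
```

```bash
python3 plan.py 566.6 -63.3 95 4.9; python3 pitch.py; python3 - <<'E'
from sc import *
im=get_image('scene'); save('s8',cv2.resize(im['frame'][170:290,240:380],None,fx=5,fy=5,interpolation=cv2.INTER_CUBIC))
scan(109,[617,-57],'scene');scan(109,[617,-57],'top')
E
```

```text
pos [566.8 -63.4  95.6] th 4.91 q [ 0.17  0.41 -0.29  0.   -0.87  1.48] w 31.3 F [-0.5  0.8 -1.1] t 20.45
shift [-0.0006 -0.0006  0.0025] dist 0.7 spin 0.0003 alt -3.9997
top surface in tool: slope dz/dx 0.0179  z at x=0 -15.84  x range [-36.  105.5] y [-16.2  15.4] yawslope [ 0.0005 -0.3803] zresid 0.72
scene yaw 0.04 len 182.1 wid 45.2 ctr [619.8 -55.4] from nose [615.8 -55.4] z 111.8
top yaw 1.14 len 225.7 wid 116.5 ctr [634.9 -23. ] from nose [652.7 -22.7] z 110.8
```

View pics/s8.png

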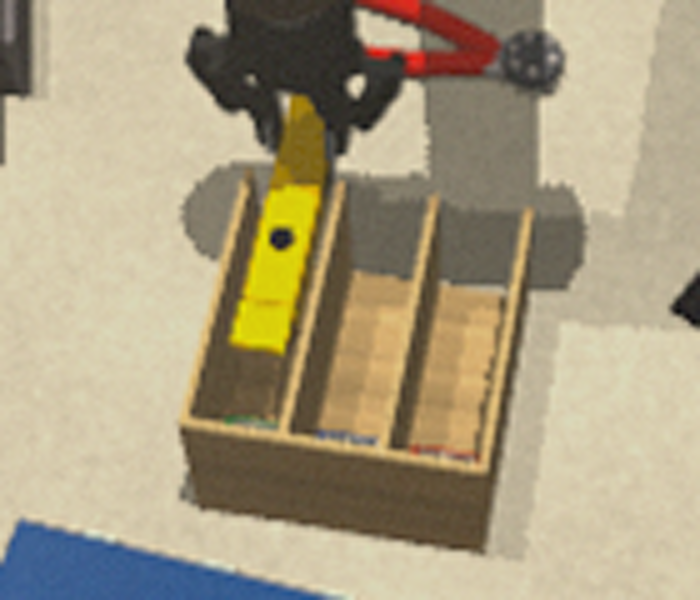

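It's centred in the lane: the nose edge in the crop is at (258,350), with the lane walls evenly either side. One more check of the nose depth.

```bash
python3 - <<'E'
from sc import *
im=get_image('scene');hsv=cv2.cvtColor(im['frame'],cv2.COLOR_RGB2HSV)
m=((hsv[...,0]>=26)&(hsv[...,0]<=34)&(hsv[...,1]>200)).astype(np.uint8);m[:,:270]=0;m[:,320:]=0;m[:190]=0
v,u=np.nonzero(m);print(len(v),v.max())
Q=np.array([onplane(im,a,b,109.) for a,b in zip(u,v)])[:,:2]
a=np.radians(4.9);e=np.array([np.cos(a),np.sin(a)]);w=np.array([-e[1],e[0]])
for rc in ([677.5,8.1],[679,7]):
    q=Q-rc;print('nose rack x',np.percentile(q@e,[95,99,99.7]).round(1),'y',np.percentile(q@w,[2,98]).round(1))
E
```

```text
303 239
nose rack x [22.2 25.7 26.6] y [-74.6 -44.4]
nose rack x [20.8 24.3 25.2] y [-73.4 -43.2]
```

The nose is at rack x ≈ 26.5 (27.6 wanted) and the centreline at y ≈ -59. Holding still.

play_rows(
  targets=[
    {"tx": 0,"ty": 0,"tz": 0,"spin": 0,"gripper": 1},
    {"tx": 0,"ty": 0,"tz": 0,"spin": 0,"gripper": 1},
    {"tx": 0,"ty": 0,"tz": 0,"spin": 0,"gripper": 1},
    {"tx": 0,"ty": 0,"tz": 0,"spin": 0,"gripper": 1},
    {"tx": 0,"ty": 0,"tz": 0,"spin": 0,"gripper": 1},
    {"tx": 0,"ty": 0,"tz": 0,"spin": 0,"gripper": 1},
    {"tx": 0,"ty": 0,"tz": 0,"spin": 0,"gripper": 1},
    {"tx": 0,"ty": 0,"tz": 0,"spin": 0,"gripper": 1},
    {"tx": 0,"ty": 0,"tz": 0,"spin": 0,"gripper": 1},
    {"tx": 0,"ty": 0,"tz": 0,"spin": 0,"gripper": 1},
    {"tx": 0,"ty": 0,"tz": 0,"spin": 0,"gripper": 1},
    {"tx": 0,"ty": 0,"tz": 0,"spin": 0,"gripper": 1},
  ],
)

```text
clock: 22.2
position: [566.4, -63.4, 95.2]
ee_rot: [0.999, 0.043, 0.0, 0.0]
contact_force: [0.6, 0.6, -1.7]
gripper_width: 31.3
```

play_rows(
  targets=[
    {"tx": 0,"ty": 0,"tz": 0,"spin": 0,"gripper": 1},
    {"tx": 0,"ty": 0,"tz": 0,"spin": 0,"gripper": 1},
    {"tx": 0,"ty": 0,"tz": 0,"spin": 0,"gripper": 1},
    {"tx": 0,"ty": 0,"tz": 0,"spin": 0,"gripper": 1},
    {"tx": 0,"ty": 0,"tz": 0,"spin": 0,"gripper": 1},
    {"tx": 0,"ty": 0,"tz": 0,"spin": 0,"gripper": 1},
    {"tx": 0,"ty": 0,"tz": 0,"spin": 0,"gripper": 1},
    {"tx": 0,"ty": 0,"tz": 0,"spin": 0,"gripper": 1},
  ],
)

```text
clock: 23.2
position: [566.4, -63.4, 95.2]
ee_rot: [0.999, 0.043, -0.0, 0.0]
contact_force: [0.6, 0.5, -1.9]
gripper_width: 31.3
```

play_rows(
  targets=[
    {"tx": 0,"ty": 0,"tz": -0.04,"spin": 0,"gripper": 1},
    {"tx": 0,"ty": 0,"tz": -0.1,"spin": 0,"gripper": 1},
    {"tx": 0,"ty": 0,"tz": -0.18,"spin": 0,"gripper": 1},
    {"tx": 0,"ty": 0,"tz": -0.28,"spin": 0,"gripper": 1},
    {"tx": 0,"ty": 0,"tz": -0.37,"spin": 0,"gripper": 1},
    {"tx": 0,"ty": 0,"tz": -0.42,"spin": 0,"gripper": 1},
    {"tx": 0,"ty": 0,"tz": -0.42,"spin": 0,"gripper": 1},
  ],
)

```text
clock: 24.08
position: [566.9, -63.3, 201.6]
ee_rot: [0.999, 0.043, 0.001, -0.0]
contact_force: [-0.7, 0.4, -2.4]
gripper_width: 31.5
```

```bash
python3 plan.py 422.8 309.8 200 -22.7
```

```text
pos [566.9 -63.3 201.6] th 4.91 q [ 0.17  0.3  -0.16 -0.   -1.1   1.48] w 31.5 F [-0.7  0.4 -2.4] t 24.075
shift [-0.4467 -1.5364  0.0054] dist 400.0 spin 0.6135 alt -3.3865
```

play_rows(
  targets=[
    {"tx": -0.02,"ty": -0.06,"tz": 0,"spin": 0,"gripper": 1},
    {"tx": -0.06,"ty": -0.18,"tz": 0,"spin": 0,"gripper": 1},
    {"tx": -0.11,"ty": -0.35,"tz": 0,"spin": 0.05,"gripper": 1},
    {"tx": -0.16,"ty": -0.53,"tz": 0,"spin": 0.15,"gripper": 1},
    {"tx": -0.21,"ty": -0.71,"tz": 0,"spin": 0.25,"gripper": 1},
    {"tx": -0.26,"ty": -0.87,"tz": 0,"spin": 0.35,"gripper": 1},
    {"tx": -0.29,"ty": -0.97,"tz": 0,"spin": 0.45,"gripper": 1},
    {"tx": -0.3,"ty": -1,"tz": 0,"spin": 0.5,"gripper": 1},
  ],
)

```text
clock: 25.08
position: [468.6, 180.8, 199.2]
ee_rot: [0.988, -0.152, -0.001, 0.001]
contact_force: [0.5, -0.0, -1.7]
gripper_width: 31.5
```

```bash
python3 plan.py 422.8 309.8 200 -22.7
```

```text
pos [468.6 180.8 199.2] th -17.53 q [ 0.69  0.19 -0.32 -0.   -1.06  0.57] w 31.5 F [ 0.5 -0.  -1.7] t 25.075
shift [-0.33   -0.4367 -0.0034] dist 136.8 spin 0.1149 alt -3.8851
```

play_rows(
  targets=[
    {"tx": -0.1,"ty": -0.13,"tz": 0,"spin": 0.05,"gripper": 1},
    {"tx": -0.2,"ty": -0.26,"tz": 0,"spin": 0.1,"gripper": 1},
    {"tx": -0.28,"ty": -0.37,"tz": 0,"spin": 0.115,"gripper": 1},
    {"tx": -0.32,"ty": -0.42,"tz": 0.05,"spin": 0.115,"gripper": 1},
    {"tx": -0.33,"ty": -0.435,"tz": 0.15,"spin": 0.115,"gripper": 1},
    {"tx": -0.33,"ty": -0.435,"tz": 0.28,"spin": 0.115,"gripper": 1},
    {"tx": -0.33,"ty": -0.435,"tz": 0.4,"spin": 0.115,"gripper": 1},
    {"tx": -0.33,"ty": -0.435,"tz": 0.5,"spin": 0.115,"gripper": 1},
    {"tx": -0.33,"ty": -0.435,"tz": 0.55,"spin": 0.115,"gripper": 1},
    {"tx": -0.33,"ty": -0.435,"tz": 0.57,"spin": 0.115,"gripper": 1},
    {"tx": -0.33,"ty": -0.435,"tz": 0.57,"spin": 0.115,"gripper": 1},
  ],
)

```text
clock: 26.45
position: [424.7, 307.9, 57.9]
ee_rot: [0.98, -0.197, 0.0, -0.0]
contact_force: [-0.1, -0.8, -1.3]
gripper_width: 31.3
```

```bash
python3 plan.py 422.8 309.8 25 -22.7; python3 pitch.py
```

```text
pos [424.7 307.9  57.9] th -22.76 q [ 0.94  0.4  -0.44  0.   -0.73  0.24] w 31.3 F [-0.1 -0.8 -1.3] t 26.45
shift [-0.0099 -0.0039  0.1315] dist 33.0 spin -0.0014 alt 3.9986
top surface in tool: slope dz/dx 0.0169  z at x=0 -15.79  x range [-36.  105.3] y [-16.4  15.4] yawslope [ 2.000e-04 -4.959e-01] zresid 0.73
```

play_rows(
  targets=[
    {"tx": -0.005,"ty": 0,"tz": 0.05,"spin": 0,"gripper": 1},
    {"tx": -0.01,"ty": -0.004,"tz": 0.09,"spin": 0,"gripper": 1},
    {"tx": -0.01,"ty": -0.004,"tz": 0.115,"spin": 0,"gripper": 1},
    {"tx": -0.01,"ty": -0.004,"tz": 0.125,"spin": 0,"gripper": 1},
    {"tx": -0.01,"ty": -0.004,"tz": 0.13,"spin": 0,"gripper": 1},
    {"tx": -0.01,"ty": -0.004,"tz": 0.13,"spin": 0,"gripper": 1},
  ],
)

```text
clock: 27.25
position: [422.7, 309.8, 25.3]
ee_rot: [0.98, -0.197, 0.0, -0.0]
contact_force: [-0.3, 1.4, -1.4]
gripper_width: 31.2
```

play_rows(
  targets=[
    {"tx": 0,"ty": 0,"tz": 0.004,"spin": 0,"gripper": 1},
    {"tx": 0,"ty": 0,"tz": 0.006,"spin": 0,"gripper": 1},
    {"tx": 0,"ty": 0,"tz": 0.006,"spin": 0,"gripper": 1},
  ],
)

```text
clock: 27.62
position: [422.7, 309.9, 23.8]
ee_rot: [0.98, -0.197, 0.0, -0.0]
contact_force: [1.1, 0.4, 0.2]
gripper_width: 31.4
```

play_rows(
  targets=[
    {"tx": 0,"ty": 0,"tz": 0.003,"spin": 0,"gripper": 1},
    {"tx": 0,"ty": 0,"tz": 0.005,"spin": 0,"gripper": 1},
    {"tx": 0,"ty": 0,"tz": 0.005,"spin": 0,"gripper": 1},
  ],
)

```text
clock: 28.0
position: [422.8, 309.9, 23.7]
ee_rot: [0.98, -0.197, 0.0, -0.0]
contact_force: [-3.5, -1.2, 7.9]
gripper_width: 31.3
```

```bash
python3 pitch.py
```

```text
top surface in tool: slope dz/dx 0.0021  z at x=0 -15.84  x range [-37.2 105. ] y [-16.9  15.5] yawslope [-0.0008 -0.5597] zresid 1.14
```

It's flat on the mat (slope 0.002, 8 N contact). Releasing and backing off.

play_rows(
  targets=[
    {"tx": 0,"ty": 0,"tz": 0,"spin": 0,"gripper": -0.2},
    {"tx": 0,"ty": 0,"tz": 0,"spin": 0,"gripper": -1},
    {"tx": 0,"ty": 0,"tz": 0,"spin": 0,"gripper": -1},
    {"tx": 0,"ty": 0,"tz": 0,"spin": 0,"gripper": -1},
    {"tx": 0,"ty": 0,"tz": -0.05,"spin": 0,"gripper": -1},
    {"tx": 0,"ty": 0,"tz": -0.2,"spin": 0,"gripper": -1},
    {"tx": 0,"ty": 0,"tz": -0.4,"spin": 0,"gripper": -1},
    {"tx": 0,"ty": 0,"tz": -0.6,"spin": 0,"gripper": -1},
    {"tx": 0,"ty": 0,"tz": -0.7,"spin": 0,"gripper": -1},
    {"tx": 0,"ty": 0,"tz": -0.7,"spin": 0,"gripper": -1},
    {"tx": 0,"ty": 0,"tz": -0.7,"spin": 0,"gripper": -1},
  ],
)

```text
clock: 29.42
position: [422.0, 309.2, 196.9]
ee_rot: [0.98, -0.198, -0.0, 0.0]
contact_force: [-0.1, 0.4, 0.6]
gripper_width: 85.5
```

```bash
python3 -c "
from sc import *
print(read_state()['joint_vel'].round(3), read_state()['contact_force'].round(1))
scan(40,[470,290],'top');scan(40,[470,290],'scene')
save('t9',get_image('top')['frame']);save('w9',get_image('wrist')['frame'])"
```

```text
[-0.     0.019 -0.013  0.003 -0.001  0.   ] [-0.1  0.4  0.6]
top yaw -22.33 len 185.6 wid 33.8 ctr [471.4 288.5] from nose [469.4 289.3] z 39.1
scene yaw -22.78 len 190.4 wid 34.0 ctr [468.4 292.8] from nose [468.6 292.7] z 41.1
```

View pics/t9.png

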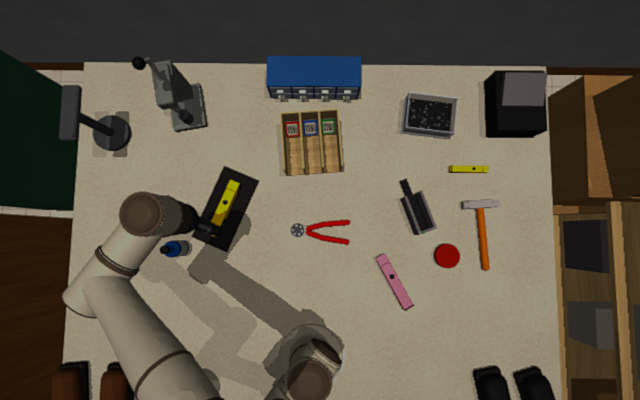

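View pics/w9.png

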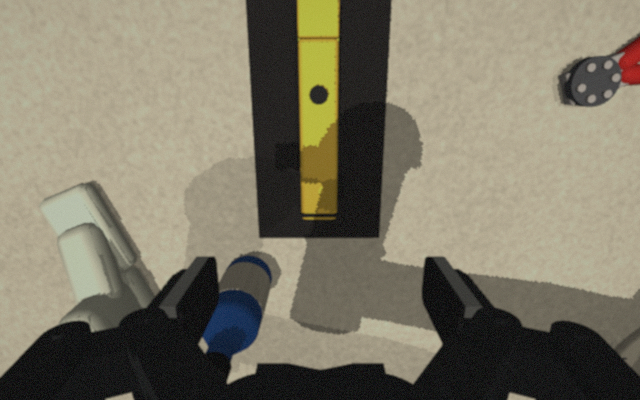

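The top view shows the scanner on the mat at (228,205). The bottle at (175,248), hammer, tin and punch are in place, and the open gripper is well above everything. Handing in.

```bash
python3 -c "
from h import *
print(read_state()['clock']); print(job_done())"
```

```text
29.625
the job is handed in; nothing more can be done
None
```

The scanner has scanned the green ticket and is lying on the mat, released. The job was handed in at 29.6 s of the 72 s allowed, and no verdict is reported.

**What I did:** I lifted the large yellow scanner out of its cradle by the nose half and set it on the mat. I regrasped it by the tail so the fingers stayed outside the rack. Then I lowered it into the right-hand (green) lane, with the window about 6 cm from the card by calculation, and held it there for about 2.5 s. Afterwards I laid it back on the mat and let go.

**Scan checks:**
- **Position:** the scanner's nose was within about 2.5 mm of where I wanted it along the lane, and its centreline was about 1 mm off the lane's centre.
- **Tilt:** it was pitched about 0.018 rad nose-down.
- **Stillness:** the TCP readings at the start and end of the last second of the hold were identical.
- **Aim:** I worked out the window distance and aim from the rack and scanner positions, not directly from the card. The automatic scanner outline failed inside the lane because the yellow merged with the wood, so I measured the nose with a tighter colour mask.

**Final checks:**
- **Scanner:** its middle is about 1–3 mm from the mat's middle, lined up with the mat within 0.01 rad. It was lying flat just before release (slope about 0.002).
- **Camera agreement:** the top and scene views differ by 3–4 mm in position, well inside the limits.
- **Gripper and bystanders:** the gripper is open and about 150 mm above the scanner. By eye, the hammer, punch, tin and bottle are where they started. The last was hidden in the final top view, but the wrist view shows it upright and where it was earlier.

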